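# Seat a cabochon in its bezel with the sprung setting press

### The arm

A 6-joint arm with a two-finger parallel gripper is mounted at the origin on the work surface. World frame = base frame: x ahead of the robot, y to its left, z up, the work surface at z = 0. Lengths are in mm, angles in rad, forces in N, time in s.
With the tool pointing down it reaches from about 225 to 725 mm from the base axis. Payload 3.1 kg.
Tool frame: the origin (TCP) lies on the centre line of the jaws, within the pads' length; the fingertips stand 8 mm ahead of it and the grasp point (between the pads) lies 11 mm behind it; z points along the fingers, y is the direction in which the jaws open and shut (so a half turn about z gives the same grasp; the last joint's range is limited). The gripper opens to 85 mm and grips with 20 to 120 N. Pads are 22 mm wide; open, the fingers measure 114 mm over their backs; the gripper's body (76 mm by 85 mm) begins 54 mm behind the grasp point. The pads swing forward as they close: fully open they stand 13 mm farther back than shut.
Start: joints at [-1.304, 0.048, 0.099, 1.622, 0, 1.443], TCP at [201.912, -484.612, 239.312] pointing down, gripper open.
Joint ranges: [-2.91, 2.91], [-0.99, 1.94], [-1.21, 1.42], [-2.12, 2.29], [-1.49, 1.47], [-3.14, 3.14]. Speed limits (rad/s): [2.79, 2.79, 3.14, 3.14, 3.14, 3.14].

### API

Orientations are given as a unit quaternion [x, y, z, w].
In Python, from cell import r gives the robot as it stands. The module is installed in compiled form; this text tells all that it offers.
- The arm moves only by the shell command python3 -m creep 'ROWS' [OPENING] [FORCE]. ROWS is a JSON object of lists of equal length, an entry for each row: "translation": the shift along the world's x, y, z in m, a list of three; "turn": the turn about the world's z in rad. A call has 1 to 10 rows; each row is the pose to reach, as a shift and turn from the pose commanded when the call began; what a row does not reach only later rows make up. A row lasts 1/8 s, in which the tool goes at most 62.5 mm and 10.7 degrees, less where a joint would pass 70% of its speed; a pose out of reach is approached as far as the arm can. A call with a gripper value outside its range is refused whole. OPENING is the finger opening in m, from 0 to 0.0854, set as the call begins (- or left out, the last holds). The fingers move at their own pace and stop on an object; FORCE is the grip in N (left out, the last holds). Time passes only in rows, so rows that repeat a pose let the fingers close. It gives the time, the measured TCP pose, the force and the opening at its end, in the units of the state.
- r.observe(): the state, without advancing time (a new reading comes with each control period).
- r.grab_frame(name): name is "scene" or "top" or "wrist"; returns a dict with "color" (480x640x3 uint8, red, green, blue), "fx", "fy", "cx", "cy" (pixels), "pose" (4x4, takes a point from camera to world coordinates). Camera axes: x right, y down, z forward; pixel columns grow to the right and rows downward; lengths in mm; the calibration is good to about 2 mm. A picture is of the moment at which its call begins. There is no depth.
- r.hand_in(): hands the job in, once; it reports no verdict.
The state is a dict: "t": time; "joints": joint angles; "qd": joint speeds; "joint_efforts": joint torques, N m; "eef_pos": TCP position; "tcp_rot": TCP orientation; "wrist_force": force on the tool from outside, world axes, zero at the start; "moment": the same for the moment, N m; "grip_width": opening from 0.0 (shut) to 1.0 (fully open).
Only numpy, scipy, OpenCV 4.12 (cv2) and the standard library are available. Lean on these libraries where they do the work, as an engineer would, in place of code of your own. Each camera call takes 0.05 s, during which the arm holds its last target.

### The job

Set the green stone: push the shuttle that carries the pendant fully home under the press, then press the red palm knob down until the ram bottoms on its brass stop post, and keep it on the stop for a good second without leaning hard on it. Let the ram come all the way up, then draw the shuttle fully out towards you again by its black handle and let go, leaving the other things on the bench alone.

Things in the scene. Friction and masses are not known exactly. Their poses are not given: they have to be found in the camera images.
- press: Green bench press, fixed; its front (-x) faces the robot, turned up to 0.3 rad. Origin on the work surface on the ram's axis. Base x -115 to 95 mm, y -75 to 115, 22 high. Column at the +y side (x -28 to 28, y 62 to 104), 195 mm high; head x -28 to 28, y -26 to 104, z 150 to 192, with a 36 mm guide collar on top to z 205.
- palm_knob: Red round palm knob on top of the ram, 44 mm in diameter, 16 thick. Origin: centre of its flat top, 250 mm above the bench with the ram up. It moves only straight down: the spring pushes back with about 3 N at the top and 6 N at the bottom, the stone adds 4 N once the die meets it, then the stop is rigid: 3 to 8 N more shows that the ram has bottomed.
- ram (a joint): Travel of the sprung ram, m: 0 fully up, grows as it is pressed down. The stroke to the stop is anything from 12 to 26 mm, different every time: the steel bed that carries the shuttle and the stop post has been set higher or lower, so the stop must be felt. The die meets the stone about 4 mm before the stop.
- stop_screw: Steel stop screw, 8 mm in diameter, on the ram's cross arm, 45 mm to the -y side of the ram axis. Origin at its lower tip. It comes down on the brass stop post (12 mm in diameter) that stands on the bed; the ram has bottomed when the screw bears on the post with at least 2 N, and it must never bear with more than 15 N (some 25 N in all on the knob).
- shuttle (a joint): Travel of the shuttle, m: 0 fully out to the front (-x of the press), 0.080 home against the rear stop block, with the stone right under the ram's die; starts 0 to 20 mm in. Pushed in it slides along +x of the press, with 2.5 N of friction, and stays where it is left. Aluminium plate 172 x 56 x 14 mm between two rails on the bed.
- shuttle_handle (a point): Centre of the top of the shuttle's black upright handle: 24 mm long (x of the press), 14 mm wide (y of the press), standing 36 mm above the shuttle plate; its top is 98 to 112 mm above the work surface. With the shuttle home the handle is 115 mm in front of the ram axis. Grip it across its 14 mm width from above.
- stone (a joint): How far the stone has been pressed down into its bezel, m: starts 0 to 0.5 mm, standing 6 mm above the rim; 4 mm when it is seated, as the press does it when the ram is on its stop; held by a tight fit, so it stays where it is left (it could be driven down to 6 mm).
- stone_top (a point): Top of the green domed stone, 26 mm in diameter, in the round silver pendant (33 mm in diameter) that is clamped on the shuttle plate, 115 mm behind the handle's centre.
- pitch_stick: Bystander: wooden setter's stick 120 mm long with a dark grey pitch head, lying on the bench, 30 mm high. Origin on the bench under its middle.
- silver_strip: Bystander: flat strip of silver, 62 x 15 x 4 mm. Origin under its middle.
- stone_jar: Bystander: small amber jar with a metal cap, 44 mm in diameter, 45 mm high. Origin under its middle.

How it is judged (in metres and radians):
On the way, in this order (a step that is already met when the one before it is completed fails the run):
1. the shuttle is home under the ram (within 2.5 mm of its rear stop), the ram still up (value of joint shuttle above 0.0775 m and value of joint ram below 0.003 m), for 0.2 s.
2. the ram is held down on its stop post (at least 2 N on the post) for 0.8 s with the shuttle home and the stone pressed in (contact force between stop_screw and anything else above 2 N and value of joint shuttle above 0.0775 m and value of joint stone above 0.003 m), for 0.8 s.
At the end, for the whole second after the job is handed in: The stone is seated 4 mm down in its bezel (within 1 mm), the ram is up again (within 3 mm), and the shuttle is drawn out (within 10 mm of fully out) (value of joint stone between 0.003 and 0.005 m and value of joint ram below 0.003 m and value of joint shuttle below 0.01 m); the robot touches nothing.
It fails at once if the stop post is loaded with more than 15 N (contact force between stop_screw and anything else above 15 N).
It fails at once if the ram is down (more than 6 mm) while the shuttle is not home (more than 5 mm short) (value of joint ram above 0.006 m and value of joint shuttle below 0.075 m).
It fails at once if a bystander is moved by more than 20 mm (distance of any of pitch_stick, silver_strip, stone_jar from where it was at the start of the episode above 0.02 m).
It also fails if it takes over 72 s, if anything falls off the work surface, if the arm or the gripper's body presses on something with over 40 N, if the wrist force passes 120 N, or if a joint passes its speed limit or range.

## Working session

There is one attempt and no reset: what is moved stays moved. The work goes in short steps, Python scripts to look and compute and a shell command to move; the robot and the scene stay as the last step left them, time stands still between calls to the robot, and variables do not carry over. Pictures are saved under pics/ and viewed, and the job is handed in when it is done.

```bash
mkdir -p pics; python3 - <<'E'
from cell import r
import cv2, json
s=r.observe()
print({k:(v.tolist() if hasattr(v,'tolist') else v) for k,v in s.items()})
for n in ("scene","top"):
    f=r.grab_frame(n)
    cv2.imwrite(f"pics/{n}0.png",f["color"][:,:,::-1])
    print(n,f["fx"],f["fy"],f["cx"],f["cy"]);print(f["pose"])
E
```

```text
{'t': 0.0, 'joints': [-1.3037956245364855, 0.048709178897702814, 0.09759722254180193, 1.6220114315171568, 8.044631032994968e-06, 1.4429968842881955], 'qd': [-0.0010558981414346695, 0.00061928642044078, 0.0005610044247711636, 0.0009804589199386134, -0.0001644312166496644, -0.0006013409615022757], 'joint_efforts': [0.0002912143827416003, -33.87878894805908, 32.001224756240845, 0.020338143222033978, -6.314983693300746e-05, -5.136608791644903e-06], 'eef_pos': [201.75980765503155, -484.03761351566186, 238.1384666980003], 'tcp_rot': [0.9805791278543862, 0.19612042269342578, -7.690449860895039e-05, -0.0011609929291417822], 'wrist_force': [0.31000161888766237, -0.3077461916704592, -0.21888505078839776], 'moment': [-0.03280646752945314, 0.045342703544850024, -0.06323118280152544], 'grip_width': 0.9992585946101791}
scene 467.69664534010764 467.69664534010764 323.47259966280546 239.00735744196587
[[ 7.48319718e-01  3.80647615e-01 -5.43254077e-01  1.11274185e+03]
 [ 6.62993286e-01 -4.02782147e-01  6.31036009e-01 -5.00062189e+02]
 [ 2.13893089e-02 -8.32390494e-01 -5.53776636e-01  6.52644265e+02]
 [ 0.00000000e+00  0.00000000e+00  0.00000000e+00  1.00000000e+00]]
top 480.3969187469046 480.3969187469046 311.50564524695994 236.7112558745108
[[-2.14865884e-02 -9.94409941e-01  1.03378896e-01  5.41236689e+02]
 [-9.99625998e-01  2.31180364e-02  1.46089082e-02  3.66709204e+01]
 [-1.69171607e-02 -1.03026337e-01 -9.94534757e-01  1.03636113e+03]
 [ 0.00000000e+00  0.00000000e+00  0.00000000e+00  1.00000000e+00]]
```

View pics/scene0.png

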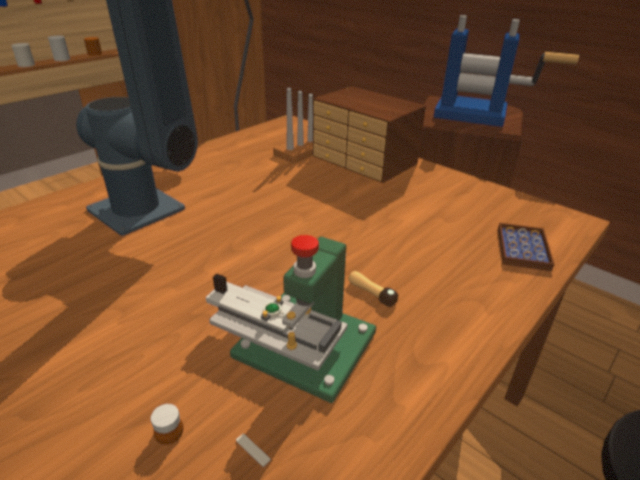

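View pics/top0.png

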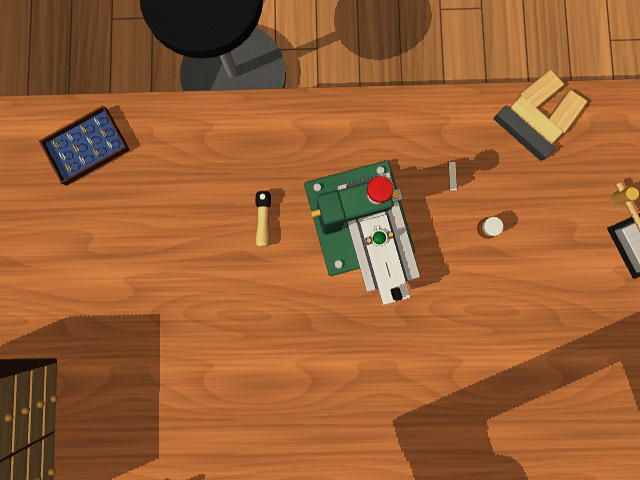

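The scene view shows the press mid-bench (red knob at about (305,243), black handle at (220,283)). The top view has the knob at (380,189), stone at (379,238) and handle at (397,293). I'll zoom in to get pixel positions.

```bash
python3 - <<'E'
import cv2
a=cv2.imread("pics/top0.png")[150:310,295:455]; b=cv2.imread("pics/scene0.png")[220:400,195:395]
cv2.imwrite("pics/topz.png",cv2.resize(a,(600,600),interpolation=cv2.INTER_CUBIC))
cv2.imwrite("pics/scenez.png",cv2.resize(b,None,fx=3.3,fy=3.3,interpolation=cv2.INTER_CUBIC))
E
```

```text
(no output)
```

View pics/topz.png

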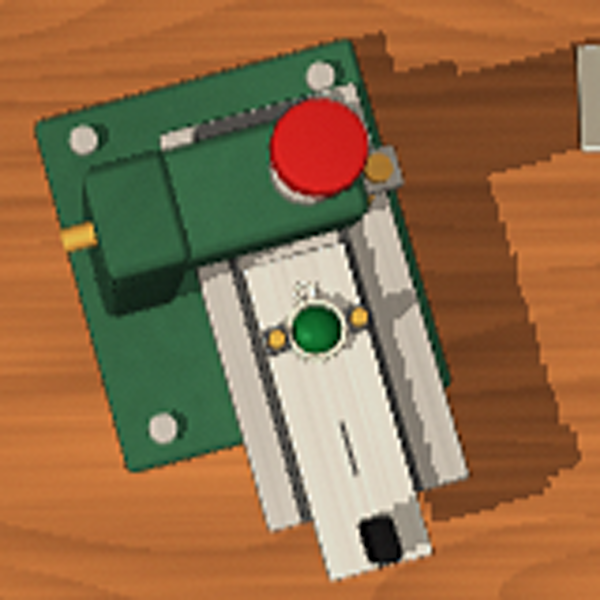

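View pics/scenez.png

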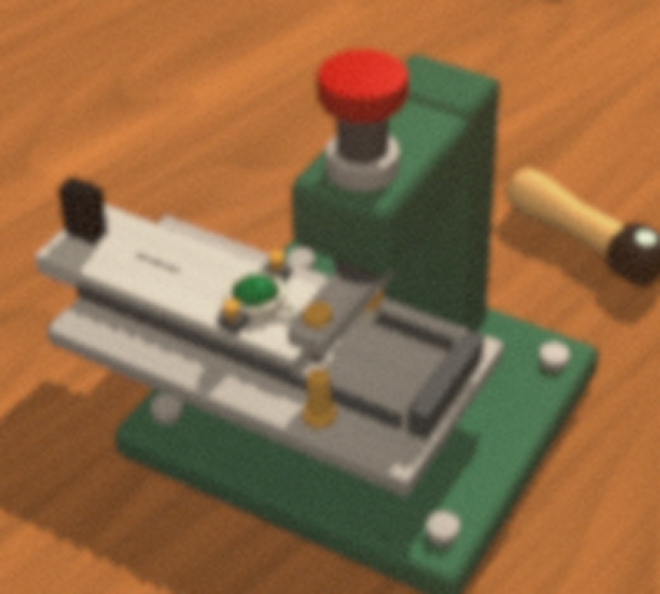

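```bash
cat > h.py <<'E'
import numpy as np
from cell import r
def ray(f,u,v):
    P=np.array(f["pose"]); d=P[:3,:3]@np.array([(u-f["cx"])/f["fx"],(v-f["cy"])/f["fy"],1]); return P[:3,3],d/np.linalg.norm(d)
def atz(f,u,v,z):
    o,d=ray(f,u,v); return o+d*(z-o[2])/d[2]
def tri(rs):
    A=sum(np.eye(3)-np.outer(d,d) for o,d in rs); b=sum((np.eye(3)-np.outer(d,d))@o for o,d in rs); return np.linalg.solve(A,b)
E
python3 - <<'E'
from h import *
t=r.grab_frame("top"); s=r.grab_frame("scene")
T=lambda x,y:(295+x/3.75-.4,150+y/3.75-.4); S=lambda x,y:(195+x/3.3-.35,220+y/3.3-.35)
print("knob",atz(t,*T(320,146),250),atz(s,*S(362,72),250))
c=[atz(t,*T(*p),22) for p in((37,122),(352,40),(130,470))]
print("corners",*c)
print("yaw", np.arctan2(*(c[0]-c[2])[[1,0]]), np.arctan2(-(c[0]-c[1])[0],(c[0]-c[1])[1])*1, np.linalg.norm(c[0]-c[2]),np.linalg.norm(c[0]-c[1]))
h=tri([ray(t,*T(381,538)),ray(s,*S(82,187))]);print("handle",h)
for z in(98,105,112):print(z,atz(t,*T(381,538),z),atz(s,*S(82,187),z))
print("stone",tri([ray(t,*T(317,330)),ray(s,*S(255,287))]))
for n in["bystanders"]:
  print(atz(t,262,218,15),atz(t,452,176,4),atz(t,492,226,45))
print(r.observe()["t"])
E
```

```text
knob [700.67926901 -67.01984914 250.        ] [700.86286493 -66.6099342  250.        ]
corners [764.91297836  64.16158904  22.        ] [ 808.23231312 -117.63979808   22.        ] [564.95976929  15.93652653  22.        ]
yaw 0.2366620579100222 0.2339164631466138 205.68651504715302 186.8911691946009
handle [ 525.36222518 -109.14547112  111.95152796]
98 [ 525.37723261 -111.02935622   98.        ] [509.89161082 -99.33180337  98.        ]
105 [ 525.49554122 -109.92753956  105.        ] [ 517.50000406 -104.38930217  105.        ]
112 [ 525.61384982 -108.82572289  112.        ] [ 525.1083973  -109.44680096  112.        ]
stone [635.40228493 -82.87816384  87.33918131]
[690.3174983  157.23863894  15.        ] [ 774.36761934 -257.04585358    4.        ] [ 657.86383423 -322.1961722    45.        ]
0.2
```

```bash
python3 -m creep '{"translation":[[0.035,0.041,0],[0.075,0.087,0],[0.115,0.134,0],[0.155,0.180,0],[0.195,0.226,0],[0.235,0.273,0],[0.275,0.319,-0.01],[0.305,0.354,-0.03],[0.323,0.375,-0.059],[0.323,0.375,-0.059]],"turn":[-0.016,-0.032,-0.048,-0.064,-0.08,-0.096,-0.112,-0.128,-0.159,-0.159]}' 0.05 40
python3 - <<'E'
from h import *
import cv2
f=r.grab_frame("wrist");cv2.imwrite("pics/w1.png",f["color"][:,:,::-1]);print(f["pose"],f["fx"])
s=r.observe();print(s["eef_pos"],s["tcp_rot"],s["joints"],s["wrist_force"])
f=r.grab_frame("top");cv2.imwrite("pics/t1.png",cv2.resize(f["color"][150:310,295:455,::-1],(600,600)))
E
```

```text
t: 1.45
eef_pos: [523.7, -107.4, 176.8]
tcp_rot: [0.993, 0.119, -0.003, -0.001]
wrist_force: [-0.4, 0.1, -0.0]
grip_width: 0.582
[[ 2.36859052e-01 -9.23069762e-01 -3.03051157e-01  5.98609390e+02]
 [-9.71537536e-01 -2.26179580e-01 -7.04103190e-02 -8.94523072e+01]
 [-3.55034692e-03  3.11102896e-01 -9.50369603e-01  3.11075230e+02]
 [ 0.00000000e+00  0.00000000e+00  0.00000000e+00  1.00000000e+00]] 359.93730498408144
[ 523.94392549 -108.72809217  178.68376256] [ 9.92929663e-01  1.18687518e-01 -1.89638947e-03 -6.00202907e-04] [-3.29638154e-01  7.29956127e-02  5.00655207e-03  1.50674539e+00
 -5.63337252e-04  2.57401923e+00] [-0.31698696  0.89068484 -0.83978156]
```

View pics/w1.png

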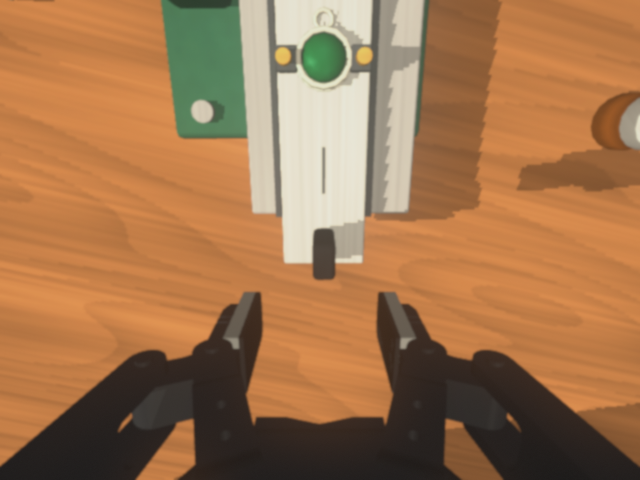

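```bash
python3 - <<'E'
from h import *
import cv2
f=r.grab_frame("wrist")
for z in(106,112):print(atz(f,324,258,z))
g=f["color"][200:300,270:380,::-1];cv2.imwrite("pics/w1z.png",cv2.resize(g,None,fx=5,fy=5,interpolation=cv2.INTER_CUBIC))
print(r.observe()["eef_pos"])
E
```

```text
[ 520.65015468 -113.5932984   106.        ]
[ 522.89386335 -112.96313966  112.        ]
[ 524.77188823 -110.31227089  181.0793385 ]
```

View pics/w1z.png

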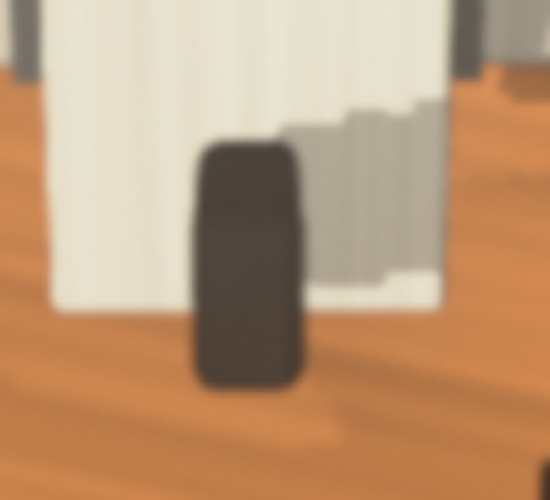

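```bash
python3 -m creep '{"translation":[[-0.001,0,-0.025],[-0.001,0,-0.05],[-0.001,0,-0.07],[-0.001,0,-0.08],[-0.001,0,-0.089],[-0.001,0,-0.089]],"turn":[0,0,0,0,0,0]}' 0.05 40
python3 -m creep '{"translation":[[0,0,0],[0,0,0],[0,0,0],[0,0,0]],"turn":[0,0,0,0]}' 0.0 40
python3 - <<'E'
from h import *
import cv2
f=r.grab_frame("wrist");cv2.imwrite("pics/w2.png",f["color"][:,:,::-1])
s=r.observe();print(s["eef_pos"],s["wrist_force"],s["grip_width"],s["t"])
f=r.grab_frame("scene");cv2.imwrite("pics/s2.png",cv2.resize(f["color"][180:400,165:395,::-1],None,fx=2.5,fy=2.5))
E
```

```text
t: 2.35
eef_pos: [523.8, -110.0, 91.4]
tcp_rot: [0.993, 0.117, -0.0, 0.0]
wrist_force: [0.7, 0.1, 0.2]
grip_width: 0.584
t: 2.85
eef_pos: [524.5, -109.7, 92.2]
tcp_rot: [0.993, 0.118, 0.001, 0.0]
wrist_force: [-0.5, -0.8, 3.8]
grip_width: 0.156
[ 524.4430858  -109.70921178   92.23726317] [-0.80393988 -0.22586507  3.98611148] 0.15261393374651888 2.9
```

View pics/w2.png

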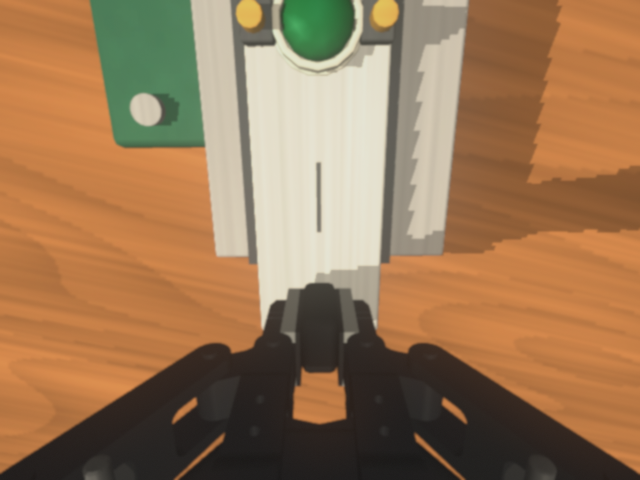

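View pics/s2.png

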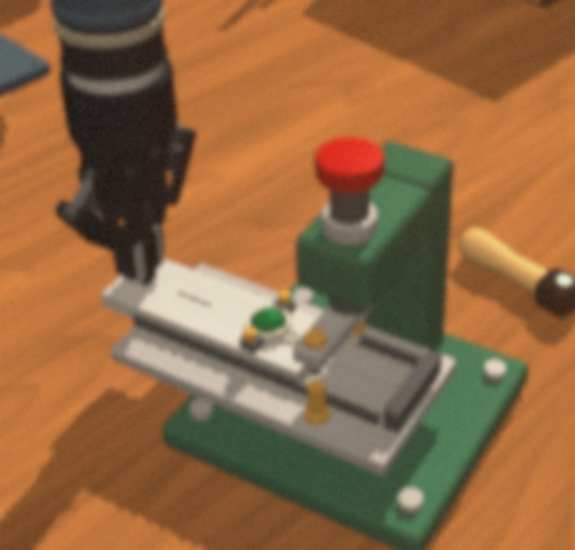

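The wrist view shows the handle clamped between both pads at (320,330), and the opening reads about 13 mm, so the grip is good. Next I'll push the shuttle in.

```bash
python3 -m creep '{"translation":[[0.0097,0.0023,0],[0.0194,0.0047,0],[0.0292,0.007,0],[0.0389,0.0094,0],[0.0486,0.0117,0],[0.0544,0.0131,0],[0.0583,0.014,0],[0.0583,0.014,0]],"turn":[0,0,0,0,0,0,0,0]}'
python3 -m creep '{"translation":[[0.0015,0.0003,0],[0.0029,0.0007,0],[0.0029,0.0007,0]],"turn":[0,0,0]}'
python3 -m creep '{"translation":[[0.001,0.0002,0],[0.0019,0.0005,0],[0.0019,0.0005,0]],"turn":[0,0,0]}'
```

```text
t: 3.95
eef_pos: [582.8, -95.3, 92.2]
tcp_rot: [0.993, 0.118, 0.0, -0.0]
wrist_force: [-1.5, 0.6, 6.2]
grip_width: 0.155
t: 4.32
eef_pos: [585.2, -94.7, 92.2]
tcp_rot: [0.993, 0.118, 0.0, -0.0]
wrist_force: [-2.3, 1.0, 6.1]
grip_width: 0.15
t: 4.7
eef_pos: [587.0, -94.2, 92.2]
tcp_rot: [0.993, 0.118, 0.0, 0.0]
wrist_force: [-2.9, 0.6, 5.1]
grip_width: 0.155
```

```bash
python3 -m creep '{"translation":[[0.001,0.0002,0],[0.0019,0.0005,0],[0.0019,0.0005,0]],"turn":[0,0,0]}'
python3 -m creep '{"translation":[[0.001,0.0002,0],[0.0019,0.0005,0],[0.0019,0.0005,0]],"turn":[0,0,0]}'
```

```text
t: 5.08
eef_pos: [588.9, -93.8, 92.2]
tcp_rot: [0.993, 0.118, 0.0, 0.0]
wrist_force: [-2.1, -0.1, 5.2]
grip_width: 0.16
t: 5.45
eef_pos: [590.0, -93.5, 92.2]
tcp_rot: [0.993, 0.118, -0.001, 0.0]
wrist_force: [-4.2, 0.3, 7.8]
grip_width: 0.16
```

```bash
python3 -m creep '{"translation":[[0.001,0.0002,0],[0.0019,0.0005,0],[0.0019,0.0005,0]],"turn":[0,0,0]}'
```

```text
t: 5.82
eef_pos: [590.0, -93.4, 92.2]
tcp_rot: [0.993, 0.117, -0.003, 0.0]
wrist_force: [-9.2, -0.0, 9.8]
grip_width: 0.158
```

The tool stopped at x=590.0 and the force rose, so the shuttle is home. I'll relax the push, release and lift, then check with the cameras.

```bash
python3 -m creep '{"translation":[[-0.0015,-0.0004,0],[-0.0015,-0.0004,0]],"turn":[0,0]}'
python3 -m creep '{"translation":[[0,0,0],[0,0,0],[0,0,0]],"turn":[0,0,0]}' 0.05
python3 -m creep '{"translation":[[0,0,0.02],[0,0,0.06],[-0.005,0,0.11],[-0.02,-0.005,0.165],[-0.02,-0.005,0.21],[-0.02,-0.005,0.21]],"turn":[0,0,0,0,0,0]}' 0.0
python3 - <<'E'
from h import *
import cv2
f=r.grab_frame("wrist");cv2.imwrite("pics/w3.png",f["color"][:,:,::-1])
s=r.observe();print(s["eef_pos"],s["wrist_force"],s["grip_width"],s["t"],s["joints"])
f=r.grab_frame("scene");cv2.imwrite("pics/s3.png",cv2.resize(f["color"][180:400,165:395,::-1],None,fx=2.5,fy=2.5))
E
```

```text
t: 6.08
eef_pos: [590.0, -93.5, 92.2]
tcp_rot: [0.993, 0.118, -0.001, 0.0]
wrist_force: [-4.5, 0.1, 6.8]
grip_width: 0.154
t: 6.45
eef_pos: [591.1, -93.2, 90.6]
tcp_rot: [0.993, 0.118, -0.0, -0.0]
wrist_force: [0.7, 0.2, 0.0]
grip_width: 0.586
t: 7.2
eef_pos: [573.1, -98.9, 306.8]
tcp_rot: [0.993, 0.118, 0.005, 0.002]
wrist_force: [0.0, -0.3, -0.3]
grip_width: -0.003
[572.37086671 -98.65449375 303.66951098] [ 0.69035542  0.78621968 -0.3837073 ] -0.0019562123837999356 7.25 [-2.86139321e-01  2.21416241e-01  4.20362632e-01  1.76458461e+00
  2.85302120e-05  2.61978184e+00]
```

View pics/w3.png

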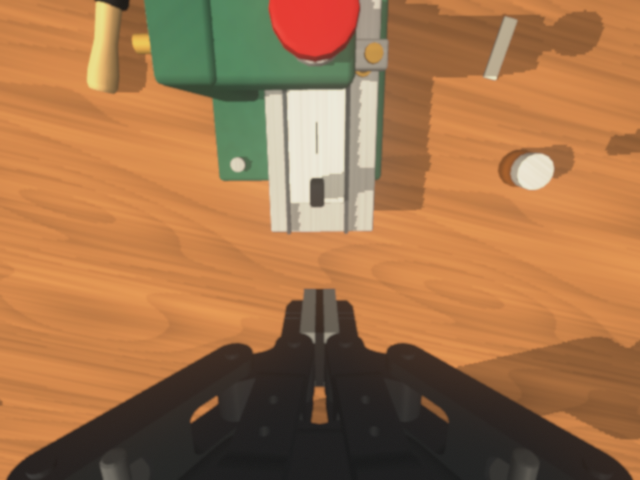

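View pics/s3.png

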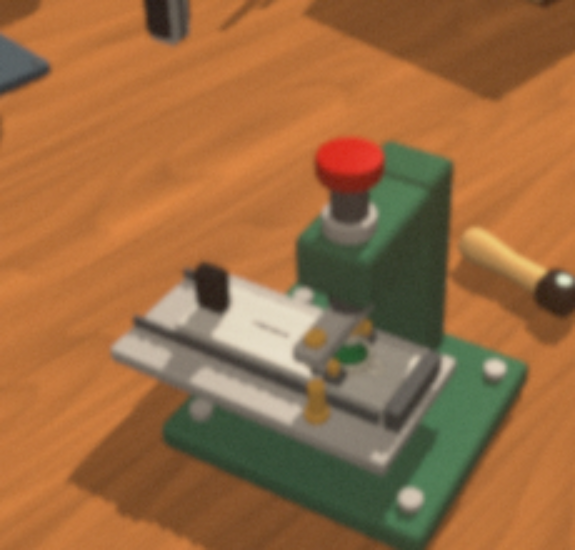

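The shuttle looks home: in the scene view the stone at (350,355) sits beneath the ram and the plate end reaches the rear block. Next I'll move over the knob.

```bash
python3 -m creep '{"translation":[[0.04,0.01,0],[0.085,0.021,0],[0.12,0.03,0],[0.128,0.032,0],[0.128,0.032,-0.015],[0.128,0.032,-0.03],[0.128,0.032,-0.03],[0.128,0.032,-0.03]],"turn":[0,0,0,0,0,0,0,0]}'
python3 - <<'E'
from h import *
import cv2
s=r.observe();print(s["eef_pos"],s["wrist_force"],s["t"],s["joints"])
f=r.grab_frame("scene");cv2.imwrite("pics/s4.png",cv2.resize(f["color"][180:400,165:395,::-1],None,fx=2.5,fy=2.5))
E
```

```text
t: 8.3
eef_pos: [698.8, -66.2, 270.2]
tcp_rot: [0.993, 0.118, -0.001, -0.0]
wrist_force: [-0.6, -1.2, 0.5]
grip_width: 0.004
[698.8180485  -66.20557611 270.19710574] [-0.61973852 -1.18865166  0.48657449] 8.3 [-1.89907583e-01  5.91537874e-01  8.37831380e-01  1.81937284e+00
 -2.36784648e-06  2.71583428e+00]
```

View pics/s4.png

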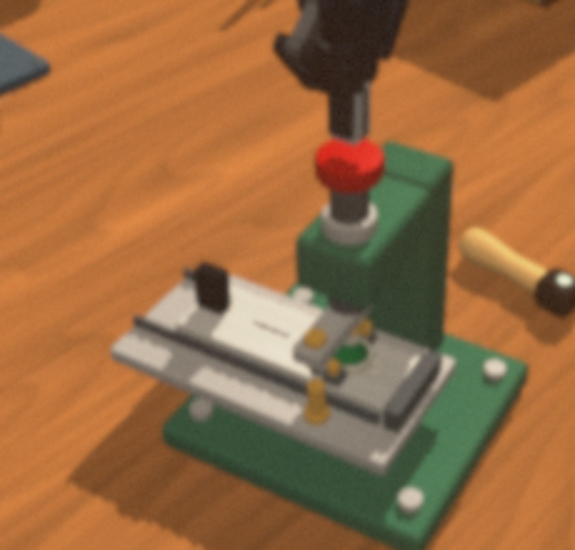

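```bash
python3 -m creep '{"translation":[[0.001,0,-0.004],[0.001,0,-0.008],[0.001,0,-0.008]],"turn":[0,0,0]}'
python3 -m creep '{"translation":[[0,0,-0.002],[0,0,-0.004],[0,0,-0.004]],"turn":[0,0,0]}'
python3 -m creep '{"translation":[[0,0,-0.002],[0,0,-0.003],[0,0,-0.003]],"turn":[0,0,0]}'
```

```text
t: 8.72
eef_pos: [700.1, -66.3, 262.8]
tcp_rot: [0.993, 0.118, -0.0, -0.0]
wrist_force: [-0.2, -0.6, -0.4]
grip_width: -0.001
t: 9.1
eef_pos: [700.1, -66.3, 259.0]
tcp_rot: [0.993, 0.118, -0.0, -0.0]
wrist_force: [-0.2, 0.4, -0.8]
grip_width: -0.003
t: 9.48
eef_pos: [700.3, -66.3, 257.1]
tcp_rot: [0.993, 0.118, 0.001, 0.0]
wrist_force: [-1.7, 0.7, 3.4]
grip_width: -0.002
```

```bash
python3 -m creep '{"translation":[[0,0,-0.002],[0,0,-0.004],[0,0,-0.004]],"turn":[0,0,0]}'
python3 -m creep '{"translation":[[0,0,-0.002],[0,0,-0.002]],"turn":[0,0]}'
python3 -m creep '{"translation":[[0,0,-0.001],[0,0,-0.001]],"turn":[0,0]}'
python3 -m creep '{"translation":[[0,0,-0.001],[0,0,-0.001]],"turn":[0,0]}'
```

```text
t: 9.85
eef_pos: [700.3, -66.3, 252.3]
tcp_rot: [0.993, 0.118, 0.0, 0.0]
wrist_force: [-0.6, 0.3, 4.2]
grip_width: -0.002
t: 10.1
eef_pos: [700.3, -66.3, 250.3]
tcp_rot: [0.993, 0.118, 0.0, 0.0]
wrist_force: [-1.1, 0.2, 4.3]
grip_width: -0.004
t: 10.35
eef_pos: [700.3, -66.3, 249.6]
tcp_rot: [0.993, 0.118, 0.0, 0.0]
wrist_force: [-0.6, 0.2, 4.7]
grip_width: 0.0
t: 10.6
eef_pos: [700.3, -66.3, 249.5]
tcp_rot: [0.993, 0.118, 0.001, 0.0]
wrist_force: [-0.6, -0.1, 6.6]
grip_width: 0.002
```

```bash
python3 -m creep '{"translation":[[0,0,-0.001],[0,0,-0.001]],"turn":[0,0]}'
python3 -m creep '{"translation":[[0,0,-0.001],[0,0,-0.001]],"turn":[0,0]}'
python3 -m creep '{"translation":[[0,0,-0.001],[0,0,-0.001]],"turn":[0,0]}'
```

```text
t: 10.85
eef_pos: [700.3, -66.3, 248.9]
tcp_rot: [0.993, 0.118, 0.001, 0.0]
wrist_force: [-0.9, 0.3, 7.8]
grip_width: 0.002
t: 11.1
eef_pos: [700.3, -66.3, 248.0]
tcp_rot: [0.993, 0.118, 0.001, 0.0]
wrist_force: [-1.4, 0.5, 8.2]
grip_width: 0.002
t: 11.35
eef_pos: [700.3, -66.3, 247.1]
tcp_rot: [0.993, 0.118, 0.001, 0.0]
wrist_force: [-1.0, 1.1, 8.6]
grip_width: -0.001
```

```bash
python3 -m creep '{"translation":[[0,0,-0.001],[0,0,-0.001]],"turn":[0,0]}'
python3 -m creep '{"translation":[[0,0,-0.0005],[0,0,-0.0005]],"turn":[0,0]}'
python3 -m creep '{"translation":[[0,0,-0.0005],[0,0,-0.0005]],"turn":[0,0]}'
```

```text
t: 11.6
eef_pos: [700.3, -66.3, 246.2]
tcp_rot: [0.993, 0.118, 0.001, 0.0]
wrist_force: [-1.5, 0.2, 8.1]
grip_width: 0.003
t: 11.85
eef_pos: [700.3, -66.3, 246.0]
tcp_rot: [0.993, 0.118, 0.001, 0.0]
wrist_force: [-0.6, 0.7, 8.7]
grip_width: -0.003
t: 12.1
eef_pos: [700.3, -66.3, 246.0]
tcp_rot: [0.993, 0.118, 0.001, 0.001]
wrist_force: [-2.2, -0.1, 10.1]
grip_width: 0.002
```

Stalled at z=246.0 with force rising: this looks like the stop.

```bash
python3 -m creep '{"translation":[[0,0,-0.0005],[0,0,-0.0005]],"turn":[0,0]}'
python3 -m creep '{"translation":[[0,0,-0.0005],[0,0,-0.0005]],"turn":[0,0]}'
```

```text
t: 12.35
eef_pos: [700.3, -66.3, 246.0]
tcp_rot: [0.993, 0.118, 0.002, 0.001]
wrist_force: [-2.8, 0.0, 11.6]
grip_width: 0.001
t: 12.6
eef_pos: [700.3, -66.3, 245.9]
tcp_rot: [0.993, 0.118, 0.002, 0.001]
wrist_force: [-3.0, 0.6, 11.0]
grip_width: 0.002
```

```bash
python3 -m creep '{"translation":[[0,0,-0.0005],[0,0,-0.001],[0,0,-0.001],[0,0,-0.001]],"turn":[0,0,0,0]}'
python3 - <<'E'
from h import *
for i in range(4):
    r.grab_frame("wrist"); s=r.observe(); print(s["eef_pos"],s["wrist_force"])
E
```

```text
t: 13.1
eef_pos: [700.3, -66.3, 245.9]
tcp_rot: [0.993, 0.118, 0.002, 0.001]
wrist_force: [-3.0, -0.1, 14.4]
grip_width: 0.002
[700.32933762 -66.31521967 245.89696345] [-3.9248432   0.3939307  14.46923712]
[700.31379668 -66.33391394 245.89215826] [-2.58103103  0.83385671 13.60135617]
[700.32477501 -66.3297041  245.90129677] [-2.77777733  0.81566224 14.19141207]
[700.31376228 -66.34416816 245.90247763] [-3.19719567  0.20138687 14.19634378]
```

```bash
python3 -m creep '{"translation":[[0,0,-0.0005],[0,0,-0.0005],[0,0,-0.0005],[0,0,-0.0005],[0,0,-0.0005],[0,0,-0.0005],[0,0,-0.0005],[0,0,-0.0005],[0,0,-0.0005],[0,0,-0.0005]],"turn":[0,0,0,0,0,0,0,0,0,0]}'
python3 - <<'E'
from h import *
import cv2
f=r.grab_frame("scene");cv2.imwrite("pics/s5.png",cv2.resize(f["color"][180:400,165:395,::-1],None,fx=2.5,fy=2.5))
s=r.observe(); print(s["t"],s["wrist_force"])
E
python3 -m creep '{"translation":[[0,0,0],[0,0,0],[0,0,0],[0,0,0]],"turn":[0,0,0,0]}'
```

```text
t: 14.55
eef_pos: [700.3, -66.3, 245.9]
tcp_rot: [0.993, 0.118, 0.003, 0.001]
wrist_force: [-2.5, 0.6, 14.8]
grip_width: -0.004
14.6 [-3.37030411  1.09550532 14.81628952]
t: 15.1
eef_pos: [700.3, -66.3, 245.9]
tcp_rot: [0.993, 0.118, 0.003, 0.001]
wrist_force: [-3.5, 1.1, 14.4]
grip_width: 0.006
```

View pics/s5.png

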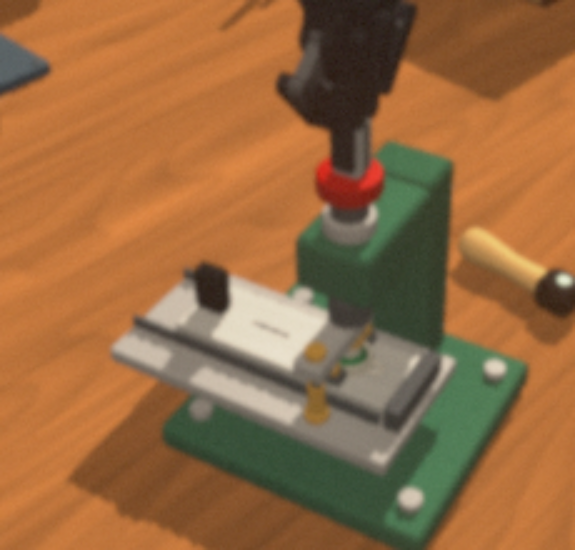

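The picture shows the ram down, with the screw sitting on the brass post at (316,385). It held steady for about 2 s at 14.5 N. Now I'll lift slowly and return above the handle.

```bash
python3 -m creep '{"translation":[[0,0,0.005],[0,0,0.01],[0,0,0.016],[0,0,0.022],[0,0,0.04],[0,0,0.06],[-0.03,-0.007,0.06],[-0.07,-0.017,0.06],[-0.109,-0.027,0.06],[-0.109,-0.027,0.06]],"turn":[0,0,0,0,0,0,0,0,0,0]}'
python3 - <<'E'
from h import *
import cv2
s=r.observe(); print(s["eef_pos"],s["wrist_force"])
f=r.grab_frame("scene");cv2.imwrite("pics/s6.png",cv2.resize(f["color"][180:400,165:395,::-1],None,fx=2.5,fy=2.5))
f=r.grab_frame("wrist");cv2.imwrite("pics/w6.png",f["color"][:,:,::-1])
E
```

```text
t: 16.35
eef_pos: [588.0, -93.4, 299.3]
tcp_rot: [0.993, 0.117, -0.003, -0.001]
wrist_force: [0.7, 0.7, -0.4]
grip_width: -0.002
[587.962523   -93.44087871 299.25605218] [ 0.73635124  0.67932489 -0.42335003]
```

View pics/s6.png

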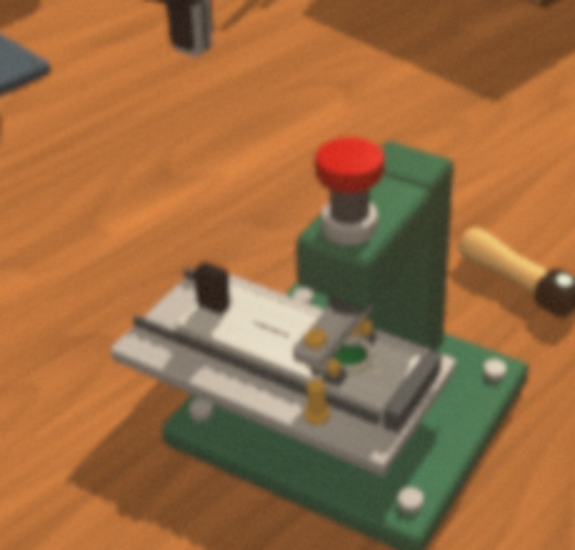

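View pics/w6.png

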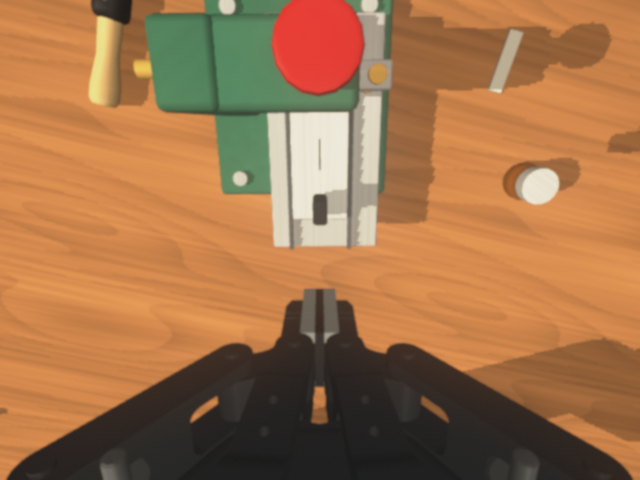

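The ram is back up, with the knob at its original place (350,165), and the shuttle is still home. I'll go down onto the handle.

```bash
python3 -m creep '{"translation":[[0.001,0,-0.04],[0.001,0,-0.09],[0.001,0,-0.135],[0.001,0,-0.165],[0.001,0,-0.185],[0.001,0,-0.2],[0.001,0,-0.209],[0.001,0,-0.209]],"turn":[0,0,0,0,0,0,0,0]}' 0.05
python3 -m creep '{"translation":[[0,0,0],[0,0,0],[0,0,0],[0,0,0]],"turn":[0,0,0,0]}' 0.0 40
```

```text
t: 17.45
eef_pos: [592.3, -93.2, 91.4]
tcp_rot: [0.993, 0.118, -0.0, -0.0]
wrist_force: [0.9, 0.4, -0.1]
grip_width: 0.584
t: 17.95
eef_pos: [592.8, -92.8, 93.1]
tcp_rot: [0.993, 0.118, 0.001, -0.0]
wrist_force: [-1.1, 3.3, 5.7]
grip_width: 0.157
```

```bash
python3 -m creep '{"translation":[[-0.0097,-0.0023,0],[-0.0194,-0.0047,0],[-0.0292,-0.007,0],[-0.0389,-0.0094,0],[-0.0486,-0.0117,0],[-0.0583,-0.014,0],[-0.0661,-0.0159,0],[-0.0719,-0.0173,0],[-0.0748,-0.018,0],[-0.0748,-0.018,0]],"turn":[0,0,0,0,0,0,0,0,0,0]}'
python3 -m creep '{"translation":[[-0.0015,-0.0003,0],[-0.0015,-0.0003,0]],"turn":[0,0]}'
```

```text
t: 19.2
eef_pos: [517.7, -111.4, 93.1]
tcp_rot: [0.993, 0.118, 0.001, 0.0]
wrist_force: [-0.3, 4.3, 7.0]
grip_width: 0.158
t: 19.45
eef_pos: [516.5, -111.7, 93.1]
tcp_rot: [0.993, 0.118, 0.001, 0.0]
wrist_force: [1.7, 3.0, 5.0]
grip_width: 0.155
```

```bash
python3 -m creep '{"translation":[[-0.001,-0.0002,0],[-0.0019,-0.0005,0],[-0.0019,-0.0005,0]],"turn":[0,0,0]}'
python3 -m creep '{"translation":[[-0.001,-0.0002,0],[-0.0019,-0.0005,0],[-0.0019,-0.0005,0]],"turn":[0,0,0]}'
```

```text
t: 19.82
eef_pos: [515.1, -112.1, 93.1]
tcp_rot: [0.993, 0.118, 0.002, 0.0]
wrist_force: [2.6, 3.6, 5.2]
grip_width: 0.156
t: 20.2
eef_pos: [515.1, -112.1, 93.1]
tcp_rot: [0.993, 0.118, 0.004, -0.0]
wrist_force: [7.1, 4.5, 2.6]
grip_width: 0.156
```

The shuttle hit its out-stop after 80 mm. I'll relax, release and lift clear.

```bash
python3 -m creep '{"translation":[[0.002,0.0005,0],[0.002,0.0005,0]],"turn":[0,0]}'
python3 -m creep '{"translation":[[0,0,0],[0,0,0],[0,0,0],[0,0,0]],"turn":[0,0,0,0]}' 0.05
python3 -m creep '{"translation":[[0,0,0.02],[0,0,0.06],[0,0,0.11],[-0.03,-0.005,0.16],[-0.08,-0.005,0.18],[-0.12,-0.005,0.18],[-0.12,-0.005,0.18],[-0.12,-0.005,0.18]],"turn":[0,0,0,0,0,0,0,0]}'
python3 - <<'E'
from h import *
import cv2
s=r.observe(); print(s["eef_pos"],s["wrist_force"])
f=r.grab_frame("scene");cv2.imwrite("pics/s7.png",f["color"][:,:,::-1]);cv2.imwrite("pics/s7z.png",cv2.resize(f["color"][220:400,195:395,::-1],None,fx=3.3,fy=3.3,interpolation=cv2.INTER_CUBIC))
f=r.grab_frame("top");cv2.imwrite("pics/t7.png",f["color"][:,:,::-1])
E
```

```text
t: 20.45
eef_pos: [515.1, -112.1, 93.1]
tcp_rot: [0.993, 0.118, 0.002, 0.0]
wrist_force: [2.6, 3.5, 6.3]
grip_width: 0.154
t: 20.95
eef_pos: [513.7, -112.3, 91.3]
tcp_rot: [0.993, 0.117, -0.001, -0.0]
wrist_force: [-0.3, 0.6, -0.5]
grip_width: 0.586
t: 21.95
eef_pos: [394.6, -117.3, 271.7]
tcp_rot: [0.993, 0.117, 0.0, 0.0]
wrist_force: [0.9, -0.5, 0.1]
grip_width: 0.585
[ 394.58631803 -117.31067432  271.68906861] [ 0.86152845 -0.47233582  0.14696613]
```

View pics/s7z.png

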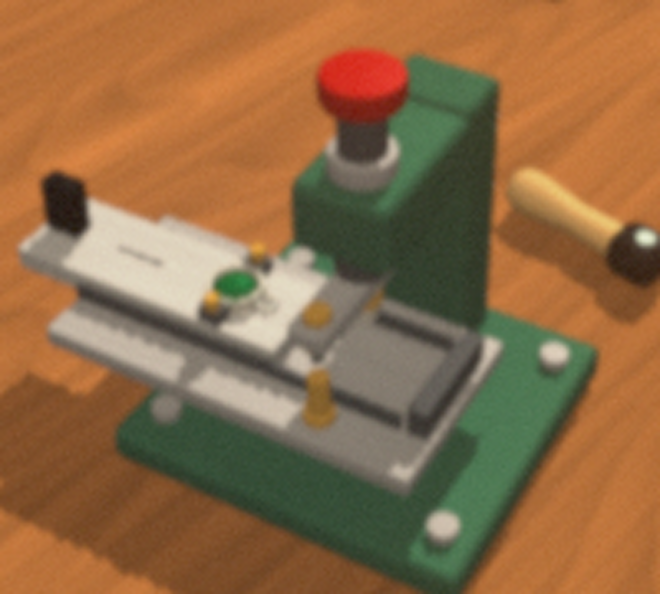

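View pics/t7.png

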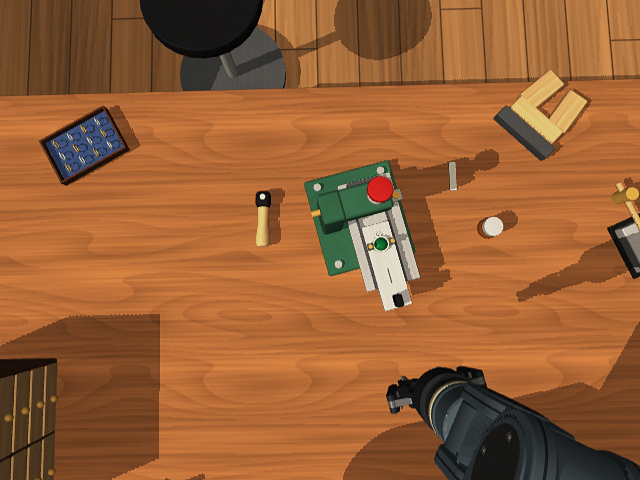

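The views show the stone lower in its bezel, the shuttle out (handle at (398,300) in the top view), the ram up, the bystanders where they were and the gripper clear. I'm handing in.

```bash
python3 -c "
from cell import r
print(r.hand_in())"
```

```text
the job is handed in; nothing more can be done
None
```

The stone is pressed and the job is handed in, at about 22 s of the 72 s allowed. The hand-in gave no verdict.

- **Shuttle in:** I gripped the handle and pushed until the tool stalled against the rear stop, with the force rising to about 9 N. I then released the handle.
- **Pressing:** With the fingers shut I pressed the knob down in small steps. The stone met the die at about 8 mm of ram travel, and the ram stalled on its stop at about 12 mm. I held it there for about 2 s at about 14.5 N in all. That puts an estimated 4–6 N on the stop post, which I could not measure directly.
- **Shuttle out:** After the ram came up, I drew the shuttle out until it stalled again at its front stop. The tool travelled 80 mm between the two stalls, which matches the full stroke.
- **Last checks:** The final pictures show the ram up, the shuttle out, the stone lower in its bezel, the pitch stick, silver strip and jar where they were, and the gripper clear. I did not measure how deep the stone sits; I take it as seated because the ram reached its stop.
- **Disagreements:** The wrist and top cameras differed by about 3 mm on where the handle was, but the grip tolerated that. No check failed.

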